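Scan the green-ticket parts bin with the contact reader

ROBOT

A 7-joint arm with a two-finger parallel gripper is mounted at the origin on the work surface. World frame = base frame: x ahead of the robot, y to its left, z up, the work surface at z = 0. Lengths are in m, angles in rad, forces in N, time in s.
With the tool pointing down it reaches from about 0.425 to 0.875 m from the base axis. Payload 4.7 kg.
Tool frame: the origin (TCP) lies on the centre line of the jaws, within the pads' length; the fingertips stand 14 mm ahead of it and the grasp point (between the pads) lies 5 mm behind it; z points along the fingers, y is the line along which they close (so a half turn about z gives the same grasp; the last joint's range is limited). The gripper opens to 87 mm and grips with 3 to 60 N. Pads are 19 mm wide; open, the fingers measure 117 mm over their backs; the gripper's body (75 mm by 190 mm) begins 51 mm behind the grasp point.
Start: joints at [-1.214, 0.321, -0.07, 1.45, 0.023, 1.371, -0.057], TCP at [0.219, 0.612, 0.21] pointing down, gripper open.
Joint ranges: [-2.86, 2.86], [-0.3, 2.09], [-1.38, 1.24], [0.06, 2.45], [-1.56, 4.7], [0.09, 2.05], [-2.69, 2.69]. Speed limits (rad/s): [2.57, 2.57, 3.14, 3.14, 3.14, 3.14, 3.14].

INTERFACE

Orientations are given as a rotation vector (axis times angle).
In Python, from bench import ctrl gives the robot as it stands.
- The arm moves only by the tool send_rows, never from a script. Its argument "steps" is a list of rows, each an object of numbers: "tx", "ty", "tz": the shift along the tool's x, y, z in units of 60 mm (1.0 is 60 mm); "turn": the turn about the tool's z in units of 8 degrees (1.0 is 8 degrees); "grip": the opening, from 0 (shut) to 1 (fully open). A call has 1 to 12 rows; each row shifts and turns the commanded pose from where the row before left it, along the tool's axes as they then stand; what a row does not reach is not made up. A row lasts 1/8 s, in which the tool goes at most 62.5 mm and 10.7 degrees, less where a joint would pass 70% of its speed; a pose out of reach is approached as far as the arm can. A call is refused whole if a number of a shift passes 1 or a number of a turn 1, either way. A call with a gripper value outside its range is refused whole. The fingers move at their own pace and stop on an object; "newtons" is the grip in N (left out, the last holds). Time passes only in rows, so rows that do not move let the fingers close. It gives the time, the measured TCP pose, the force, the opening and the grip force at its end, in the units of the state.
- ctrl.get_state(): the state, without advancing time (a new reading comes with each control period).
- ctrl.get_image(name): name is "side" or "top" or "wrist"; returns a dict with "pixels" (384x512x3 uint8, red, green, blue), "K" (3x3 intrinsics, pixels), "cam_to_world" (4x4, takes a point from camera to world coordinates); the wrist camera has in their place "T_tool_cam" (4x4, takes a point from camera to tool coordinates, whose origin is the TCP and whose axes are the flange's). Camera axes: x right, y down, z forward; pixel columns grow to the right and rows downward; lengths in m; the calibration is good to about 2 mm. A picture is of the moment at which its call begins: read the wrist's pose just before it. There is no depth.
- ctrl.close_job(): hands the job in; it is judged then, once.
The state is a dict: "time": time; "joint_positions": joint angles; "qd": joint speeds; "joint_torque": joint torques, N m; "position": TCP position; "tool_rot": TCP orientation; "ft_force": force on the tool from outside, world axes, zero at the start; "torque": the same for the moment, N m; "grip_width": opening from 0.0 (shut) to 1.0 (fully open); "grip_force": force on a finger pad.
Only numpy, scipy, OpenCV 4.12 (cv2) and the standard library are available. Lean on these libraries where they do the work, as an engineer would, in place of code of your own. Each camera call takes 0.05 s, during which the arm holds its last target. There are 200 camera calls.

TASK

Take the yellow barcode reader out of its cradle and press its nose flat and gently on the middle of the label on the bin with the green ticket holder, its wide side along the label's width, so that the sprung nose gives but does not bottom; hold it there steady for a second and a half. Then stand the reader fully home in its cradle again, nose down, and let go. Do not touch the other two bins with the reader, do not shove the bins or fold back the ticket holder, and leave the other things alone.

Things in the scene. Friction and masses are not known exactly. Their poses are not given: they have to be found in the camera images.
- reader: Yellow straight barcode reader, 140 mm long, 0.24 kg, nose down in its leaning cradle. Box body 42 (y) x 30 mm (x), 20 to 140 mm from the origin, which is the middle of its nose face (nose out); z runs nose to tail. Black nose 36 (y) x 18 mm (x), sprung along z: gives from about 3.6 N, 7.2 N at its full 4 mm travel. Centre of mass 75 mm from the nose.
- reader_tip (a point): The middle of the reader's nose face; it moves with the sprung nose, same axes as reader.
- trough: Grey trough of the fixed black cradle, leaning 25 deg, top towards the robot. Origin on its floor, 32 mm above the table, where the nose centre rests; z up along the trough, x away from its back plate (face at x = -15 mm, 85 mm high); side walls 65 mm high, inner faces at y = +-25 mm; open at the top and +x side. At home the reader's origin and z axis are on the trough's.
- label_green (a point): Label in the GREEN holder: the one to scan. Point: middle of the white barred label (64 x 46 mm), about 83 mm above the table; z square out of it, y along its width, x up the slope. z leans 21 to 33 deg from vertical to the bin's front. Holder plate 84 wide x 60 x 5 mm, stiffly hinged at its lower edge 30 mm below the point; it folds if pressed over about 15 N.
- label_blue (a point): Label on the bin with the blue ticket holder (not to be scanned); same build as label_green.
- label_red (a point): Label on the bin with the red ticket holder (not to be scanned); same build as label_green.
- bin_green: Loose open cardboard parts bin, 160 long x 110 wide, walls 110 mm high at the back and 58 mm at the low front (its -x end, towards the robot), about 0.75 kg; origin at the centre of its underside. Its sloping ticket holder over the front lip and the tape on its back rim are green.
- bin_blue: Loose open cardboard parts bin, 160 long x 110 wide, walls 110 mm high at the back and 58 mm at the low front (its -x end, towards the robot), about 0.75 kg; origin at the centre of its underside. Its sloping ticket holder over the front lip and the tape on its back rim are blue.
- bin_red: Loose open cardboard parts bin, 160 long x 110 wide, walls 110 mm high at the back and 58 mm at the low front (its -x end, towards the robot), about 0.75 kg; origin at the centre of its underside. Its sloping ticket holder over the front lip and the tape on its back rim are red.
- heatsink: Loose finned aluminium heat sink, 100 x 60 x 35 mm; origin at the centre of its underside.
- terminal_strip: Loose black terminal strip with brass screws, 120 x 28 x 22 mm; origin at the centre of its underside.
- tape_roll: Loose yellow tape roll lying flat, 90 mm across, 24 mm high; origin at the centre of its underside.
- jar: Loose glass jar, 64 mm across, 85 mm high; origin at the centre of its underside.

How it is judged:
On the way, in this order (a step that is already met when the one before it is completed fails the run):
1. the reader is lifted clear of its cradle (more than 80 mm from home) (distance between reader and trough above 0.08 m), for 0.1 s.
2. nose on the green bin's label for 1.2 s: within 12 mm of its middle, 4 mm of its face; square within 8 deg, wide side along it within 9.7 deg; 2.5-9 N, under 20 mm/s and 0.2 rad/s (contact force between reader and bin_green between 2.5 and 9 N and x of reader_tip in the frame of label_green between -0.012 and 0.012 m and y of reader_tip in the frame of label_green between -0.012 and 0.012 m and z of reader_tip in the frame of label_green between -0.004 and 0.004 m and angle between the z axis of reader and the z axis of label_green, either way round below 0.14 rad and angle between the y axis of reader and the y axis of label_green, either way round below 0.17 rad and linear speed of reader below 0.02 m/s and angular speed of reader below 0.2 rad/s), for 1.2 s.
At the end, for the whole second after the job is handed in: The reader stands at rest, released, nose down in the cradle: origin within 12 mm of the trough's origin and its axis within 7 degrees of the trough's; every bin and bystander stands upright, within 30 mm of where it was (distance between reader and trough below 0.012 m and angle between the z axis of reader and the z axis of trough, either way round below 0.12 rad and angle between reader's own z axis and vertical below 0.8 rad and linear speed of reader below 0.02 m/s and contact force between the fingers and reader below 0.1 N and distance of each of bin_green, bin_blue, bin_red, heatsink, terminal_strip, tape_roll, jar from where it was at the start of the episode below 0.03 m and angle between each of bin_green, bin_blue, bin_red, heatsink, terminal_strip, tape_roll, jar's own z axis and vertical below 0.1 rad); the robot touches nothing.
It fails at once if the reader presses on the green bin or its ticket with more than 20 N (contact force between reader and bin_green above 20 N).
It fails at once if the reader touches the blue or the red bin or ticket (contact force between reader and bin_blue above 0.5 N or contact force between reader and bin_red above 0.5 N).
It fails at once if the green ticket holder is folded (its label moves more than 20 mm) (distance of label_green from where it was at the start of the episode above 0.02 m).
It fails at once if a bin is shoved more than 30 mm (distance of any of bin_green, bin_blue, bin_red from where it was at the start of the episode above 0.03 m).
It fails at once if a bystander is moved more than 30 mm (distance of any of heatsink, terminal_strip, tape_roll, jar from where it was at the start of the episode above 0.03 m).
It also fails if it takes over 58 s, if anything falls off the work surface, if the arm or the gripper's body presses on something with over 40 N, if the wrist force passes 120 N, or if a joint passes its speed limit or range.

## Working session

There is one attempt and no reset: what is moved stays moved. The work goes in short steps, Python scripts to look and compute and a tool call to move; the robot and the scene stay as the last step left them, time stands still between calls to the robot, and variables do not carry over. Pictures are saved under pics/ and viewed, at most 10 in all, crops included, and the job is handed in when it is done.

Besides the shell and the picture viewer there is one more tool, called after "Call:" as name(argument=value, ...), one argument or row to a line, values as JSON. send_rows: Moves the arm, as the interface text tells. Its arguments: {"type":"object","properties":{"steps":{"type":"array"},"newtons":{"type":"number"}},"required":["steps"]}

```bash
mkdir -p pics; ls; cat > h.py <<'E'
import numpy as np, cv2, pickle
from scipy.spatial.transform import Rotation as R
from bench import ctrl
def grab(n,f):
    s=ctrl.get_state(); d=ctrl.get_image(n); d=dict(d); d['state']=s
    if 'cam_to_world' not in d:
        T=np.eye(4);T[:3,:3]=R.from_rotvec(s['tool_rot']).as_matrix();T[:3,3]=s['position']
        d['cam_to_world']=T@np.array(d['T_tool_cam'])
    pickle.dump(d,open(f'{f}.pkl','wb')); return d
def load(f): return pickle.load(open(f'{f}.pkl','rb'))
def save(f,im): cv2.imwrite(f'pics/{f}.png',im[...,::-1])
def ray(d,u,v):
    T=np.array(d['cam_to_world']); r=T[:3,:3]@np.linalg.solve(np.array(d['K']),[u,v,1.]); return T[:3,3],r/np.linalg.norm(r)
def tri(*obs):
    A=np.zeros((3,3));b=np.zeros(3);rs=[ray(*o) for o in obs]
    for c,r in rs:
        P=np.eye(3)-np.outer(r,r);A+=P;b+=P@c
    p=np.linalg.solve(A,b);return p,max(np.linalg.norm((np.eye(3)-np.outer(r,r))@(p-c)) for c,r in rs)
def proj(d,p):
    T=np.linalg.inv(np.array(d['cam_to_world']));q=np.array(d['K'])@(T[:3,:3]@np.asarray(p)+T[:3,3]);return q[:2]/q[2]
E
python3 - <<'E'
from h import *
for n in ('side','top'):
    d=grab(n,n+'0'); save(n+'0',cv2.resize(d['pixels'],(800,600),interpolation=cv2.INTER_CUBIC)); print(n,np.round(d['cam_to_world'],3).tolist(),np.round(d['K'],1).tolist())
d=grab('wrist','wr0');save('wr0',d['pixels']);print(np.round(d['T_tool_cam'],3).tolist())
print(ctrl.get_state())
E
```

```text
pics
side [[0.694, -0.506, 0.512, -0.062], [-0.72, -0.486, 0.496, -0.544], [-0.002, -0.713, -0.702, 0.971], [0.0, 0.0, 0.0, 1.0]] [[446.3, 0.0, 251.0], [0.0, 446.3, 188.9], [0.0, 0.0, 1.0]]
top [[-0.009, -0.989, 0.146, 0.416], [-1.0, 0.013, 0.029, 0.082], [-0.03, -0.146, -0.989, 1.298], [0.0, 0.0, 0.0, 1.0]] [[431.4, 0.0, 253.1], [0.0, 431.4, 186.7], [0.0, 0.0, 1.0]]
[[0.001, -0.956, -0.292, 0.08], [1.0, 0.001, -0.0, 0.001], [0.0, -0.292, 0.956, -0.174], [0.0, 0.0, 0.0, 1.0]]
{'time': 0.15, 'joint_positions': array([-1.21388534,  0.32165753, -0.07007418,  1.45138661,  0.0225757 ,
        1.37083253, -0.05691661]), 'qd': array([-0.0003306 , -0.00424764, -0.00117283, -0.00240038,  0.00206451,
        0.0015061 ,  0.00224071]), 'joint_torque': array([-1.44963828e-04, -4.91796219e+01, -4.04623272e-01, -3.12880611e+01,
       -6.39043842e-02,  4.04658273e-02,  1.26366317e-04]), 'position': array([0.21838146, 0.61174352, 0.20961368]), 'tool_rot': array([-5.35832262e-01, -3.09536689e+00,  2.33384742e-03]), 'ft_force': array([ 0.56949495, -0.80998933,  0.14250075]), 'torque': array([-0.06486479, -0.02041007, -0.02239913]), 'grip_force': 0.0, 'grip_width': 0.9997485080255709}
```

View pics/side0.png

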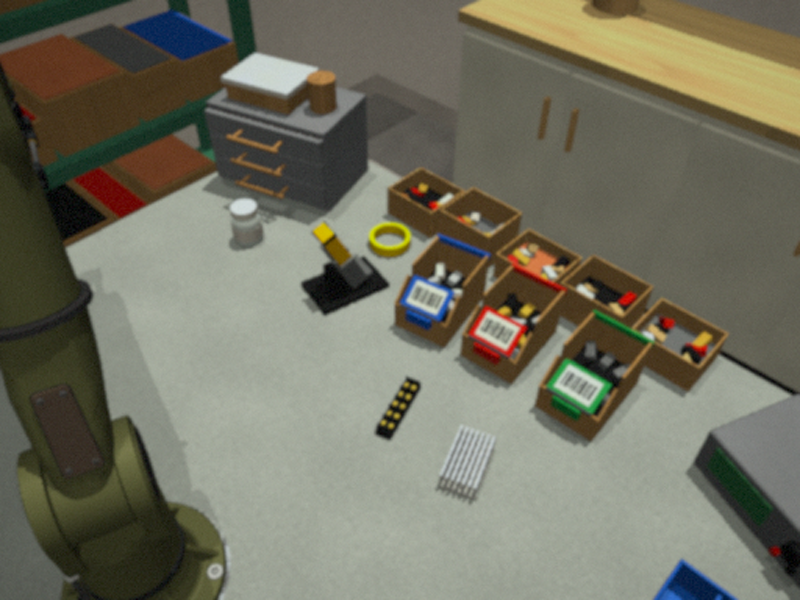

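View pics/top0.png

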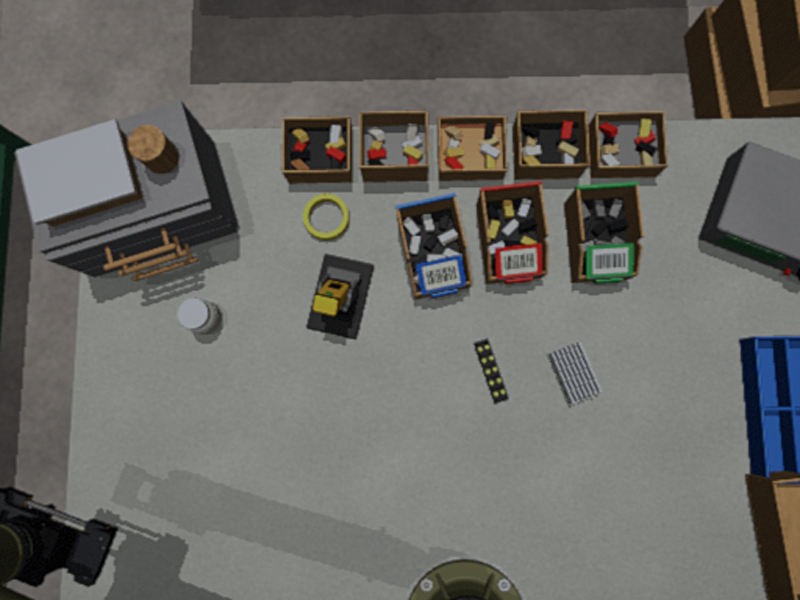

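The side picture (800 px scale) shows the reader in its cradle at (338,265) and the green label at (580,387). The top picture shows the reader at (330,297) and the green label at (610,261). The jar, tape, strip and heatsink are all clear of the cradle. Next: enlarged crops of both.

```bash
python3 - <<'E'
from h import *
out=[]
for f,(u,v) in (('side0',(220,168)),('side0',(372,246)),('top0',(215,188)),('top0',(388,165))):
    d=load(f); c=d['pixels'][v-30:v+30,u-40:u+40]; c=cv2.resize(c,(400,300),interpolation=cv2.INTER_CUBIC)
    out.append(c)
    print(f,u-40,v-30,'scale5')
m=np.vstack([np.hstack(out[:2]),np.hstack(out[2:])]);save('m1',m)
# coarse
s,t=load('side0'),load('top0');k=1/1.5625
print('label',tri((s,580*k,387*k),(t,610*k,261*k)))
print('tail',tri((s,323*k,231*k),(t,325*k,302*k)))
E
```

```text
side0 180 138 scale5
side0 332 216 scale5
top0 175 158 scale5
top0 348 135 scale5
label (array([ 0.64895654, -0.27572384,  0.07494969]), np.float64(0.0009591400058644159))
tail (array([0.56647992, 0.23778393, 0.15744048]), np.float64(0.0021967886771544244))
```

View pics/m1.png

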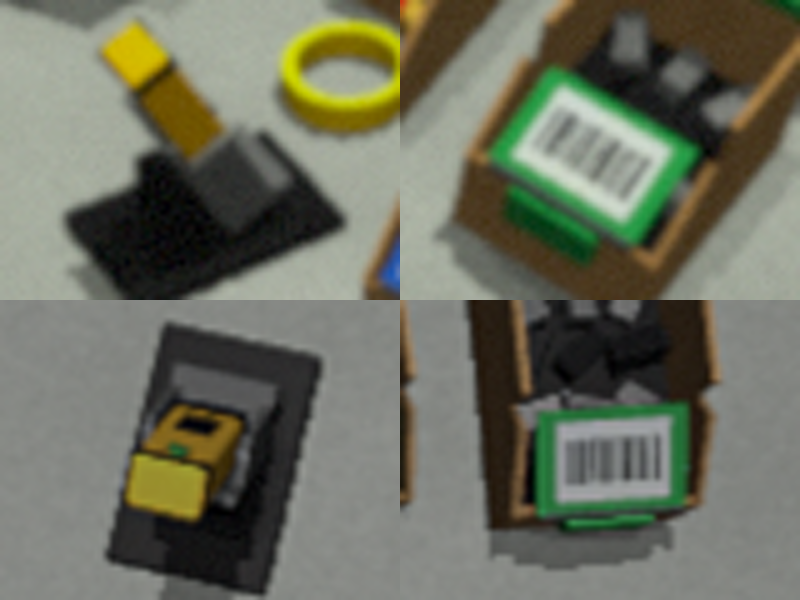

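The crops show the tail face, the green plate and the label corners. I'll triangulate those.

```bash
python3 - <<'E'
from h import *
s,t=load('side0'),load('top0')
def S(c,o): return [((x+.5)/5-.5+o[0],(y+.5)/5-.5+o[1]) for x,y in c]
def T3(cs,os,ct,ot):
    r=[tri((s,*a),(t,*b)) for a,b in zip(S(cs,os),S(ct,ot))]
    print('res',[round(x[1]*1e3,1) for x in r]); return np.array([x[0] for x in r])
def frame(P,nm): # order: +x+y,+x-y,-x-y,-x+y
    c=P.mean(0); y=(P[0]+P[3]-P[1]-P[2])/2; x=(P[0]+P[1]-P[2]-P[3])/2; z=np.cross(x,y);z/=np.linalg.norm(z)
    print(nm,c.round(4),'dims',np.linalg.norm(x).round(4),np.linalg.norm(y).round(4),'z',z.round(3),'lean',np.degrees(np.arccos(z[2])).round(1),'yaw y',(np.degrees(np.arctan2(y[1],y[0]))-90).round(1)); print(P.round(4).tolist())
P=T3([(152,68),(298,158),(240,243),(90,160)],(332,216),[(140,115),(288,103),(288,208),(140,217)],(348,135)); frame(P,'plate')
P=T3([(162,82),(268,148),(232,222),(113,160)],(332,216),[(158,130),(270,118),(270,200),(156,208)],(348,135)); frame(P,'label')
P=T3([(137,20),(175,52),(140,88),(102,55)],(180,138),[(133,155),(213,157),(200,222),(126,212)],(175,158)); frame(P,'tail')
for nm,p in (('base',[(165,25),(322,58),(265,293),(108,260)]),):
    Q=[]
    for u,v in S(p,(175,158)):
        c,r=ray(t,u,v);Q.append(c+r*((0.008-c[2])/r[2]))
    frame(np.array(Q),nm)
E
```

```text
res [np.float64(0.3), np.float64(1.1), np.float64(1.2), np.float64(0.2)]
plate [ 0.6484 -0.2742  0.0778] dims 0.0586 0.0843 z [-0.312 -0.022  0.95 ] lean 18.2 yaw y 3.5
[[0.6731, -0.2304, 0.0896], [0.6793, -0.3149, 0.0844], [0.6227, -0.3175, 0.071], [0.6187, -0.2338, 0.0663]]
res [np.float64(1.0), np.float64(1.1), np.float64(2.4), np.float64(0.9)]
label [ 0.6464 -0.2733  0.0817] dims 0.0461 0.0637 z [-0.442 -0.025  0.896] lean 26.3 yaw y 4.1
[[0.6644, -0.24, 0.0934], [0.6695, -0.3024, 0.0903], [0.6279, -0.3077, 0.0735], [0.6238, -0.2429, 0.0694]]
res [np.float64(0.2), np.float64(3.0), np.float64(1.7), np.float64(1.9)]
tail [0.5638 0.2358 0.1581] dims 0.0314 0.0412 z [-0.385  0.107  0.917] lean 23.6 yaw y -7.4
[[0.5801, 0.2541, 0.1631], [0.5759, 0.2127, 0.1657], [0.5464, 0.2181, 0.1531], [0.5527, 0.2582, 0.1506]]
base [0.6003 0.2275 0.008 ] dims 0.1473 0.0978 z [-0.  0.  1.] lean 0.0 yaw y -12.7
[[0.6829, 0.2585, 0.008], [0.661, 0.1624, 0.008], [0.5182, 0.1972, 0.008], [0.5391, 0.292, 0.008]]
```

```bash
cat >> h.py <<'E'
def plan(p,yaw=None,s=None):
    """units to take the tool to world point p, tool y to heading yaw (deg; mod 180); turn done after the shift"""
    s=s or ctrl.get_state(); M=R.from_rotvec(s['tool_rot']).as_matrix()
    d=M.T@(np.asarray(p)-s['position'])/.06
    h=np.degrees(np.arctan2(M[1,1],M[0,1])); t=0 if yaw is None else -((yaw-h+90)%180-90)/8
    print('units',d.round(3),'len',np.linalg.norm(d).round(2),'turn',round(t,3),'head',h.round(2),'toolz',M[:,2].round(4),'pos',s['position'].round(4))
E
python3 - <<'E'
from h import *
plan([.54,.235,.29],77)
E
```

```text
units [-7.159 -4.114 -1.333] len 8.36 turn -0.83 head 70.36 toolz [-4.0e-04 -1.4e-03 -1.0e+00] pos [0.2184 0.6117 0.2096]
```

Call:
send_rows(
  steps=[
    {"tz": -0.8, "grip": 1},
    {"tx": -0.7, "ty": -0.4, "tz": -0.5},
    {"tx": -0.8, "ty": -0.46},
    {"tx": -0.8, "ty": -0.46},
    {"tx": -0.8, "ty": -0.46},
    {"tx": -0.8, "ty": -0.46},
    {"tx": -0.8, "ty": -0.46},
    {"tx": -0.8, "ty": -0.46},
    {"tx": -0.8, "ty": -0.46},
    {"tx": -0.8, "ty": -0.46},
    {"turn": -0.83},
    {},
  ],
)

```text
validation failed for argument at $.st...
```

```bash
python3 - <<'E'
from h import *
d=grab('wrist','w1'); s=d['state']
plan([.54,.235,.29],77,s); print(s['ft_force'])
save('w1',cv2.resize(d['pixels'],(800,600),interpolation=cv2.INTER_CUBIC))
E
```

```text
units [-7.159 -4.114 -1.333] len 8.36 turn -0.83 head 70.36 toolz [-4.0e-04 -1.4e-03 -1.0e+00] pos [0.2184 0.6117 0.2096]
[ 0.56949495 -0.80998933  0.14250075]
```

View pics/w1.png

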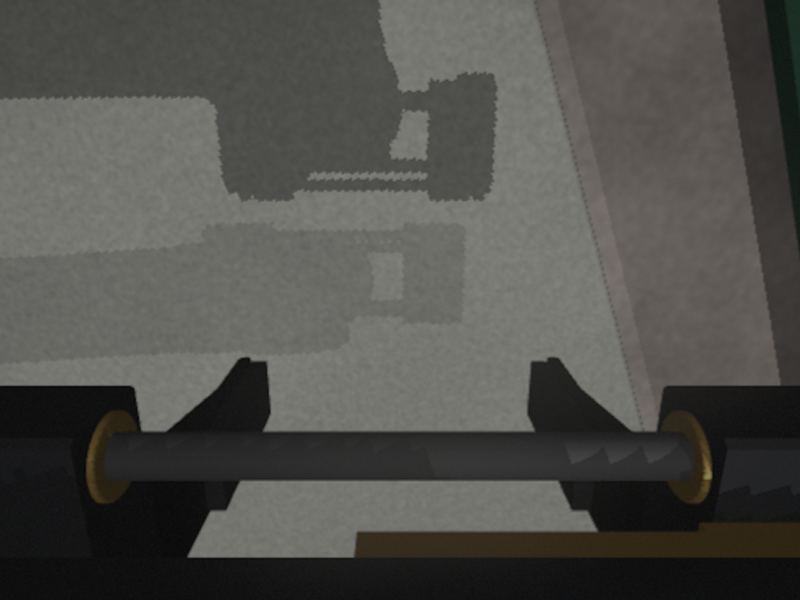

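The arm hasn't moved because the call was rejected. The picture only shows bare table between the fingers. I'll retry with every field in each row.

Call:
send_rows(
  steps=[
    {"tx": 0, "ty": 0, "tz": -0.8, "turn": 0, "grip": 1},
    {"tx": -0.7, "ty": -0.4, "tz": -0.5, "turn": 0, "grip": 1},
    {"tx": -0.8, "ty": -0.46, "tz": 0, "turn": 0, "grip": 1},
    {"tx": -0.8, "ty": -0.46, "tz": 0, "turn": 0, "grip": 1},
    {"tx": -0.8, "ty": -0.46, "tz": 0, "turn": 0, "grip": 1},
    {"tx": -0.8, "ty": -0.46, "tz": 0, "turn": 0, "grip": 1},
    {"tx": -0.8, "ty": -0.46, "tz": 0, "turn": 0, "grip": 1},
    {"tx": -0.8, "ty": -0.46, "tz": 0, "turn": 0, "grip": 1},
    {"tx": -0.7, "ty": -0.46, "tz": 0, "turn": 0, "grip": 1},
    {"tx": 0, "ty": -0.46, "tz": 0, "turn": -0.83, "grip": 1},
    {"tx": 0, "ty": 0, "tz": 0, "turn": 0, "grip": 1},
  ],
)

```text
time: 1.58
position: [0.4871, 0.2541, 0.2887]
tool_rot: [0.362, 3.12, 0.0]
ft_force: [-0.4, 1.2, -0.9]
grip_width: 0.999
grip_force: 0.0
```

```bash
python3 - <<'E'
from h import *
d=grab('wrist','w2'); s=d['state']
plan([.54,.235,.29],77,s)
for p in ((.564,.236,.158),(.6216,.2227,.032)): print(proj(d,p)*1.5625)
save('w2',cv2.resize(d['pixels'],(800,600),interpolation=cv2.INTER_CUBIC))
E
```

```text
units [-0.932 -0.108 -0.021] len 0.94 turn -0.03 head 76.76 toolz [ 2.e-04 -0.e+00 -1.e+00] pos [0.4871 0.2541 0.2887]
[397.14650727 399.05622554]
[397.75071743 392.08963097]
```

View pics/w2.png

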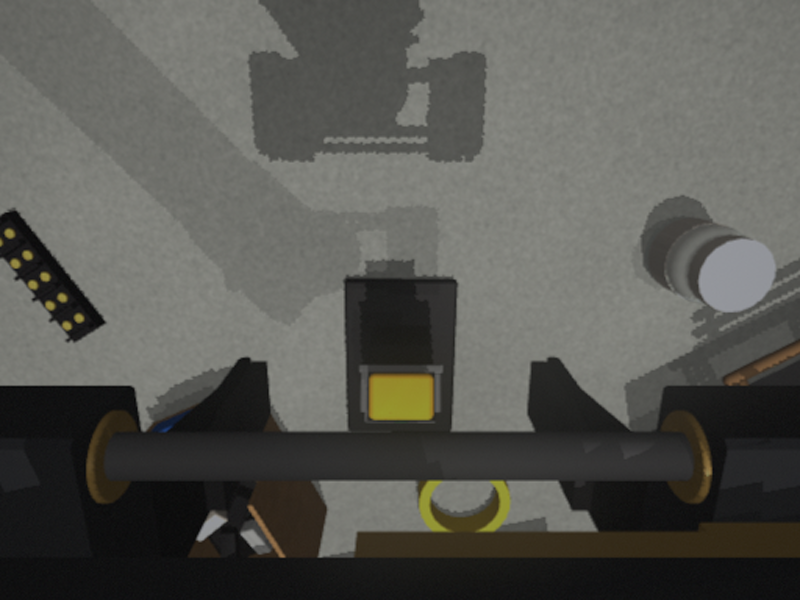

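The wrist picture shows the tail face square-on at (402,398). Base edges and tail edges line up with the tool, so the yaw is right to about 1°. Next I refine the tail centre with all three views.

```bash
python3 - <<'E'
from h import *
s,t,w=load('side0'),load('top0'),load('w2')
f=lambda c,o:((c[0]+.5)/5-.5+o[0],(c[1]+.5)/5-.5+o[1])
ts=f((138.5,54),(180,138)); tt=f((168,186.5),(175,158)); tw=((402.5)/1.5625-.5,(398.5)/1.5625-.5)
p,r=tri((s,*ts),(t,*tt),(w,*tw)); print(p,r); 
p2,r2=tri((s,*ts),(w,*tw)); print(p2,r2)
a=np.radians(-13.24);z=np.array([-np.sin(np.radians(25))*np.cos(a),-np.sin(np.radians(25))*np.sin(a),np.cos(np.radians(25))])
o=p-.14*z; print('origin',o)
g=o+.112*z; print('grasp',g); g[2]-=.005
plan(g,76.76); plan(g+[0,0,.08],76.76)
E
```

```text
[0.56477559 0.23742959 0.15568749] 0.0014577265335901223
[0.56583792 0.23855858 0.15467635] 0.00036665114297076507
origin [0.62236946 0.22387865 0.0288044 ]
grasp [0.57629437 0.2347194  0.13031087]
units [-1.537 -0.011  2.722] len 3.13 turn 0.013 head 76.86 toolz [ 2.e-04  9.e-04 -1.e+00] pos [0.4866 0.2562 0.2887]
units [-1.537 -0.01   1.389] len 2.07 turn 0.013 head 76.86 toolz [ 2.e-04  9.e-04 -1.e+00] pos [0.4866 0.2562 0.2887]
```

Call:
send_rows(
  steps=[
    {"tx": -0.8, "ty": 0, "tz": 0, "turn": 0, "grip": 1},
    {"tx": -0.74, "ty": 0, "tz": 0.4, "turn": 0, "grip": 1},
    {"tx": 0, "ty": 0, "tz": 0.7, "turn": 0, "grip": 1},
    {"tx": 0, "ty": 0, "tz": 0.6, "turn": 0, "grip": 1},
    {"tx": 0, "ty": 0, "tz": 0.5, "turn": 0, "grip": 1},
    {"tx": 0, "ty": 0, "tz": 0.48, "turn": 0, "grip": 1},
    {"tx": 0, "ty": 0, "tz": 0, "turn": 0, "grip": 1},
    {"tx": 0, "ty": 0, "tz": 0, "turn": 0, "grip": 1},
  ],
)

```text
time: 2.62
position: [0.5771, 0.2372, 0.1287]
tool_rot: [0.354, 3.12, 0.002]
ft_force: [0.8, -0.3, 0.4]
grip_width: 0.998
grip_force: 0.0
```

```bash
python3 - <<'E'
from h import *
d=grab('wrist','w3'); plan([.5763,.2347,.128],76.76); print(ctrl.get_state()['ft_force'])
e=grab('side','s3'); u,v=proj(e,[.58,.235,.13]).astype(int)
a=cv2.resize(d['pixels'],(400,300)); b=cv2.resize(e['pixels'][v-38:v+37,u-50:u+50],(400,300),interpolation=cv2.INTER_CUBIC)
save('m3',np.hstack([a,b]))
E
```

```text
units [ 0.011 -0.042  0.021] len 0.05 turn 0.035 head 77.04 toolz [ 0.0023  0.0014 -1.    ] pos [0.5775 0.237  0.1293]
[0.52086959 0.09876233 0.02831214]
```

View pics/m3.png

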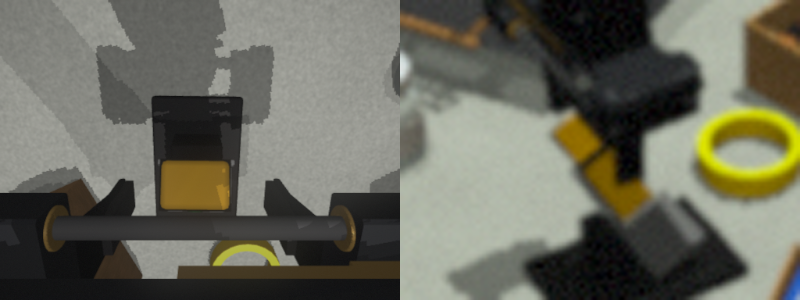

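The reader sits 2 mm to the tool's -y side (tail centre at 195.5, jaw centre at 200). The fingers straddle the upper body, clear of the trough. I'll shift and close.

Call:
send_rows(
  newtons=35,
  steps=[
    {"tx": 0, "ty": -0.04, "tz": 0.02, "turn": 0, "grip": 1},
    {"tx": 0, "ty": 0, "tz": 0, "turn": 0, "grip": 0.3},
    {"tx": 0, "ty": 0, "tz": 0, "turn": 0, "grip": 0.3},
    {"tx": 0, "ty": 0, "tz": 0, "turn": 0, "grip": 0.3},
    {"tx": 0, "ty": 0, "tz": 0, "turn": 0, "grip": 0.3},
    {"tx": 0, "ty": 0, "tz": 0, "turn": 0, "grip": 0.3},
    {"tx": 0, "ty": 0, "tz": 0, "turn": 0, "grip": 0.3},
    {"tx": 0, "ty": 0, "tz": 0, "turn": 0, "grip": 0.3},
  ],
)

```text
time: 3.72
position: [0.5761, 0.2336, 0.1265]
tool_rot: [0.356, 3.121, 0.001]
ft_force: [-0.3, 0.7, 0.2]
grip_width: 0.476
grip_force: 35.0
```

Call:
send_rows(
  steps=[
    {"tx": 0.085, "ty": 0, "tz": -0.181, "turn": 0, "grip": 0.3},
    {"tx": 0.169, "ty": 0, "tz": -0.363, "turn": 0, "grip": 0.3},
    {"tx": 0.211, "ty": 0, "tz": -0.453, "turn": 0, "grip": 0.3},
    {"tx": 0.211, "ty": 0, "tz": -0.453, "turn": 0, "grip": 0.3},
    {"tx": 0.169, "ty": 0, "tz": -0.363, "turn": 0, "grip": 0.3},
    {"tx": 0, "ty": 0, "tz": -0.5, "turn": 0, "grip": 0.3},
    {"tx": 0, "ty": 0, "tz": 0, "turn": 0, "grip": 0.3},
    {"tx": 0, "ty": 0, "tz": 0, "turn": 0, "grip": 0.3},
  ],
)

```text
time: 4.72
position: [0.5258, 0.2448, 0.2647]
tool_rot: [-0.355, -3.12, 0.0]
ft_force: [-0.0, 0.1, -2.0]
grip_width: 0.472
grip_force: 35.0
```

```bash
python3 - <<'E'
from h import *
d=grab('wrist','w4'); e=grab('side','s4'); s=ctrl.get_state(); print(s['position'],s['ft_force'],s['grip_width'])
p=s['position'];u,v=proj(e,p-[0,0,.05]).astype(int); f=grab('top','t4');u2,v2=proj(f,p).astype(int)
r=lambda im,u,v:cv2.resize(im[v-38:v+37,u-50:u+50],(400,300),interpolation=cv2.INTER_CUBIC)
print(u-50,v-38,u2-50,v2-38)
g0,g1=load('side0'),load('top0')
q=[r(e['pixels'],u,v),cv2.resize(d['pixels'],(400,300)),r(f['pixels'],u2,v2),r(e['pixels'],372,246)]
save('m4',np.vstack([np.hstack(q[:2]),np.hstack(q[2:])]))
E
```

```text
[0.52572348 0.24453728 0.26378563] [ 1.09906155 -0.09207544 -2.2784228 ] 0.47769908346112444
143 99 148 166
```

View pics/m4.png

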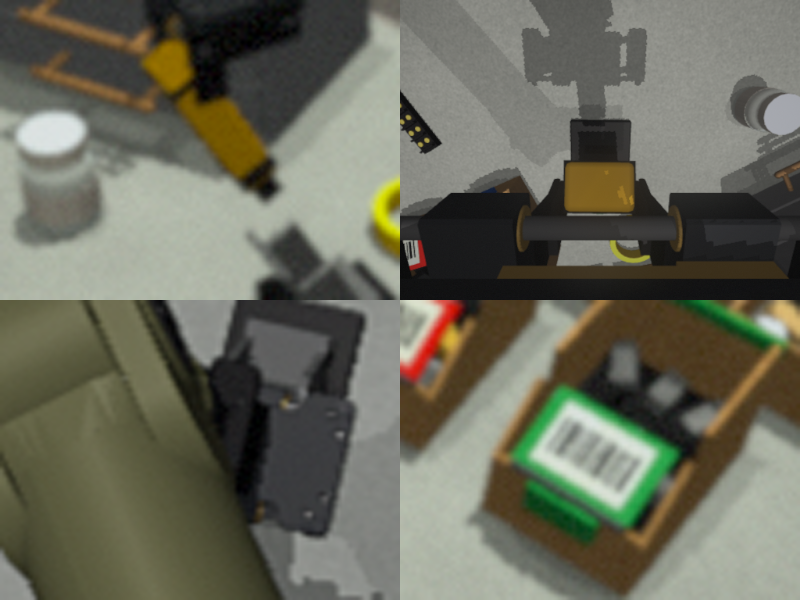

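The picture shows the reader held straight, nose out of the trough. The tail sits in the same place in the wrist view as at the grasp, so its tilt is unchanged. Now I turn by 17° and travel high over to the green bin.

Call:
send_rows(
  steps=[
    {"tx": 0, "ty": 0, "tz": -0.3, "turn": -0.7, "grip": 0.3},
    {"tx": 0, "ty": 0, "tz": -0.3, "turn": -0.7, "grip": 0.3},
    {"tx": 0, "ty": -0.4, "tz": 0, "turn": -0.75, "grip": 0.3},
    {"tx": -0.18, "ty": -0.9, "tz": 0, "turn": 0, "grip": 0.3},
    {"tx": -0.18, "ty": -0.9, "tz": 0, "turn": 0, "grip": 0.3},
    {"tx": -0.18, "ty": -0.9, "tz": 0, "turn": 0, "grip": 0.3},
    {"tx": -0.18, "ty": -0.9, "tz": 0, "turn": 0, "grip": 0.3},
    {"tx": -0.18, "ty": -0.9, "tz": 0, "turn": 0, "grip": 0.3},
    {"tx": -0.18, "ty": -0.9, "tz": 0, "turn": 0, "grip": 0.3},
    {"tx": -0.18, "ty": -0.9, "tz": 0, "turn": 0, "grip": 0.3},
    {"tx": -0.18, "ty": -0.9, "tz": 0, "turn": 0, "grip": 0.3},
    {"tx": -0.18, "ty": -0.9, "tz": 0, "turn": 0, "grip": 0.3},
  ],
)

```text
time: 6.38
position: [0.6587, -0.2579, 0.2999]
tool_rot: [0.116, -3.138, -0.001]
ft_force: [0.3, -0.1, -1.9]
grip_width: 0.479
grip_force: 35.0
```

Call:
send_rows(
  steps=[
    {"tx": 0, "ty": -0.3, "tz": 0, "turn": 0, "grip": 0.3},
    {"tx": 0, "ty": 0, "tz": 0, "turn": 0, "grip": 0.3},
    {"tx": 0, "ty": 0, "tz": 0, "turn": 0, "grip": 0.3},
    {"tx": 0, "ty": 0, "tz": 0, "turn": 0, "grip": 0.3},
  ],
)

```text
time: 6.88
position: [0.6604, -0.272, 0.3016]
tool_rot: [-0.12, 3.138, 0.002]
ft_force: [-0.2, 0.2, -2.5]
grip_width: 0.48
grip_force: 35.0
```

```bash
python3 - <<'E'
from h import *
d=grab('wrist','w5'); plan([.66,-.274,.30],94,d['state']); print(proj(d,[.6475,-.274,.082]))
E
```

```text
units [ 0.01  -0.033  0.027] len 0.04 turn 0.049 head 94.39 toolz [ 8.0e-04  1.5e-03 -1.0e+00] pos [ 0.6604 -0.272   0.3016]
[253.34033896 147.22641793]
```

Call:
send_rows(
  steps=[
    {"tx": -0.6, "ty": 0, "tz": 0, "turn": 0, "grip": 0.3},
    {"tx": -0.6, "ty": 0, "tz": 0, "turn": 0, "grip": 0.3},
    {"tx": 0, "ty": 0, "tz": 0, "turn": 0, "grip": 0.3},
    {"tx": 0, "ty": 0, "tz": 0, "turn": 0, "grip": 0.3},
    {"tx": 0, "ty": 0, "tz": 0, "turn": 0, "grip": 0.3},
  ],
)

```text
time: 7.55
position: [0.7309, -0.2697, 0.3024]
tool_rot: [-0.114, 3.139, -0.001]
ft_force: [0.4, 0.1, -1.4]
grip_width: 0.48
grip_force: 35.0
```

```bash
python3 - <<'E'
from h import *
e=grab('wrist','w6'); f=grab('side','s6'); print(e['state']['position']); d=load('w5')
r=lambda im,u,v:cv2.resize(im[v-38:v+37,u-50:u+50],(400,300),interpolation=cv2.INTER_CUBIC)
q=[]
for D in (d,e,f):
    u,v=proj(D,[.6475,-.274,.082]).astype(int); v=max(v,38); print(u-50,v-38)
    q.append(r(D['pixels'],u,v))
u,v=proj(f,e['state']['position']-[0,0,.05]).astype(int); print(u-50,v-38); q.append(r(f['pixels'],u,v))
save('m6',np.vstack([np.hstack(q[:2]),np.hstack(q[2:])]))
E
```

```text
[ 0.73085407 -0.26966033  0.30241382]
203 109
206 45
320 207
352 141
```

View pics/m6.png

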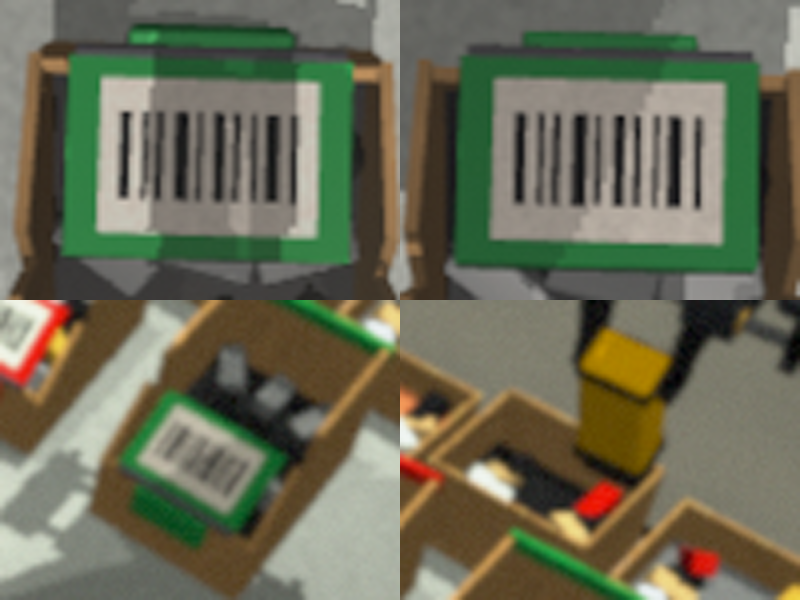

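The wrist crops show all plate and label corners clearly. I'll fit the label's pose to them jointly, using its known sizes.

```bash
cat > fit.py <<'E'
from h import *
from scipy.optimize import least_squares
def X(c,o,k): return np.array([((x+.5)/k-.5+o[0],(y+.5)/k-.5+o[1]) for x,y in c])
# order +x+y,+x-y,-x-y,-x+y ; plate then label
O=[('w5',X([(350,264),(62,256),(68,55),(353,63),(317,239),(96,232),(102,76),(321,83)],(203,109),4)),
('w6',X([(359,270),(56,264),(61,55),(358,63),(323,244),(91,238),(95,77),(326,83)],(206,45),4)),
('s6',X([(170,93),(286,160),(240,230),(122,157),(183,104),(284-19,158),(236,213),(142,158)],(320,207),4)),
('side0',X([(152,68),(298,158),(240,243),(90,160),(162,82),(268,148),(232,222),(113,160)],(332,216),5)),
('top0',X([(140,115),(288,103),(288,208),(140,217),(158,130),(270,118),(270,200),(156,208)],(348,135),5))]
sg=np.array([(1,1),(1,-1),(-1,-1),(-1,1)])
B=np.vstack([sg*[.030,.042],sg*[.023,.032]]);B=np.c_[B,np.zeros(8)]
def pose(p):
    return R.from_euler('ZY',[p[3],-p[4]]).as_matrix()
def res(p,V,split=0):
    P=B@pose(p).T+p[:3]; r=[np.array([proj(d,q) for q in P])-o for d,o in V]
    return r if split else np.ravel(r)
if __name__=='__main__':
  for names in (['w5','w6'],['w5','w6','s6'],['w5','w6','s6','side0','top0'],['s6','side0','top0']):
    V=[(load(n),o) for n,o in O if n in names]
    f=least_squares(lambda p:res(p,V),[.647,-.274,.082,.07,.45],loss='soft_l1')
    C=np.sqrt(np.diag(np.linalg.inv(f.jac.T@f.jac)))
    print(names,f.x[:3].round(4),'yaw,lean',np.degrees(f.x[3:]).round(2),[np.abs(r).mean().round(2) for r in res(f.x,V,1)],[r.mean(0).round(1).tolist() for r in res(f.x,V,1)])
  s=load('s6'); T=s['state'];M=R.from_rotvec(T['tool_rot']).as_matrix();x=M[:,0]
  c,sn=np.cos(np.radians(25)),np.sin(np.radians(25))
  n=T['position']+[0,0,.005]-.112*(sn*x+np.array([0,0,c])); print('nose',n,(proj(s,n)-[352,141])*4+[400,300])
  n=T['position']+[0,0,.005]+.028*(sn*x+np.array([0,0,c])); print('tail',n,(proj(s,n)-[352,141])*4+[400,300])
E
python3 fit.py
```

```text
['w5', 'w6'] [ 0.6489 -0.2721  0.0787] yaw,lean [ 2.9  22.58] [np.float64(0.21), np.float64(0.27)] [[0.1, -0.1], [-0.1, 0.1]]
['w5', 'w6', 's6'] [ 0.649  -0.2722  0.0786] yaw,lean [ 2.88 21.51] [np.float64(0.2), np.float64(0.34), np.float64(0.85)] [[-0.0, -0.0], [-0.2, 0.1], [-0.9, -0.2]]
['w5', 'w6', 's6', 'side0', 'top0'] [ 0.6489 -0.2724  0.0787] yaw,lean [ 3.   21.56] [np.float64(0.23), np.float64(0.36), np.float64(0.85), np.float64(0.67), np.float64(0.51)] [[-0.2, -0.1], [-0.3, -0.0], [-0.9, -0.1], [-0.3, -0.3], [-0.5, -0.5]]
['s6', 'side0', 'top0'] [ 0.6479 -0.274   0.08  ] yaw,lean [ 3.69 15.89] [np.float64(0.65), np.float64(0.59), np.float64(0.39)] [[-0.5, 0.2], [0.1, -0.1], [0.2, -0.3]]
nose [ 0.77808547 -0.26623741  0.20605204] [617.80904309 467.5017385 ]
tail [ 0.71907482 -0.27052922  0.33286525] [625.2708929  358.46991883]
```

The label is at (0.649, -0.272, 0.080), leaning about 22.5° with yaw 3°, so the reader's 25° lean is square enough. The reader's nose appears where predicted in the side view. Moving to a 30 mm standoff.

Call:
send_rows(
  steps=[
    {"tx": 0.7, "ty": 0, "tz": 0, "turn": 0.15, "grip": 0.3},
    {"tx": 0.9, "ty": 0, "tz": 0, "turn": 0, "grip": 0.3},
    {"tx": 0.76, "ty": 0, "tz": 0, "turn": 0, "grip": 0.3},
    {"tx": 0, "ty": 0, "tz": 0.5, "turn": 0, "grip": 0.3},
    {"tx": 0, "ty": 0, "tz": 0.6, "turn": 0, "grip": 0.3},
    {"tx": 0, "ty": 0, "tz": 0.45, "turn": 0, "grip": 0.3},
    {"tx": 0, "ty": 0, "tz": 0, "turn": 0, "grip": 0.3},
    {"tx": 0, "ty": 0, "tz": 0, "turn": 0, "grip": 0.3},
    {"tx": 0, "ty": 0, "tz": 0, "turn": 0, "grip": 0.3},
  ],
)

```text
time: 8.78
position: [0.591, -0.2782, 0.2102]
tool_rot: [-0.082, 3.138, -0.002]
ft_force: [-0.2, 0.2, -2.4]
grip_width: 0.478
grip_force: 35.0
```

```bash
python3 - <<'E'
from h import *
for i in range(4):
    f=grab('side','s7'); s=ctrl.get_state(); print(s['position'].round(4),s['ft_force'].round(2))
plan([.589,-.276,.2045],93)
u,v=360,225
save('s7',cv2.resize(f['pixels'][v-60:v+60,u-80:u+80],(800,600),interpolation=cv2.INTER_CUBIC))
E
```

```text
[ 0.5909 -0.2781  0.2099] [-0.3   0.11 -1.71]
[ 0.5908 -0.2781  0.2096] [-0.44 -0.22 -3.07]
[ 0.5907 -0.2779  0.2093] [-0.52 -0.14 -2.59]
[ 0.5905 -0.2779  0.209 ] [-1.4   0.38 -2.07]
units [0.024 0.033 0.075] len 0.08 turn -0.0 head 93.0 toolz [ 1.1e-03 -3.0e-04 -1.0e+00] pos [ 0.5905 -0.2779  0.209 ]
```

View pics/s7.png

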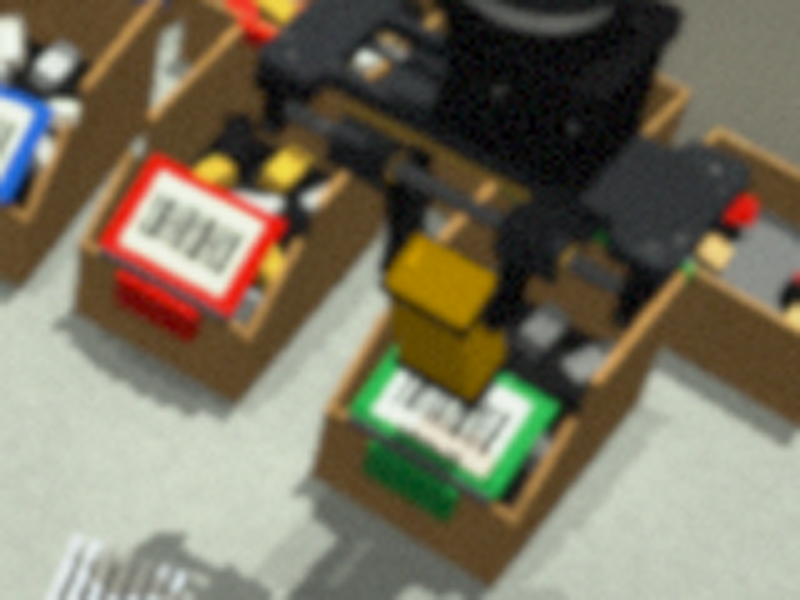

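Side crop: the nose is hovering over the label at about (455,400), square to its width and well clear of the red bin. I'll creep down.

Call:
send_rows(
  steps=[
    {"tx": -0.03, "ty": 0.02, "tz": 0.08, "turn": 0, "grip": 0.3},
    {"tx": -0.03, "ty": 0.02, "tz": 0.08, "turn": 0, "grip": 0.3},
    {"tx": -0.03, "ty": 0.01, "tz": 0.08, "turn": 0, "grip": 0.3},
    {"tx": -0.03, "ty": 0, "tz": 0.08, "turn": 0, "grip": 0.3},
    {"tx": 0, "ty": 0, "tz": 0, "turn": 0, "grip": 0.3},
    {"tx": 0, "ty": 0, "tz": 0, "turn": 0, "grip": 0.3},
    {"tx": 0, "ty": 0, "tz": 0, "turn": 0, "grip": 0.3},
    {"tx": 0, "ty": 0, "tz": 0, "turn": 0, "grip": 0.3},
  ],
)

```text
time: 9.98
position: [0.5973, -0.2744, 0.1893]
tool_rot: [-0.082, 3.14, -0.0]
ft_force: [-0.6, 0.6, -1.3]
grip_width: 0.481
grip_force: 35.0
```

```bash
cat > rd.py <<'E'
from h import *
a=[]
for i in range(3):
    ctrl.get_image('top'); s=ctrl.get_state(); a.append(np.r_[s['position'],s['ft_force']])
print(s['time'],np.mean(a,0).round(4),np.std(a,0).round(4))
E
python3 rd.py
```

```text
10.125 [ 0.5973 -0.2743  0.1892  0.0827 -0.0158 -2.2495] [0.     0.     0.     0.4052 0.3144 0.574 ]
```

Call:
send_rows(
  steps=[
    {"tx": -0.02, "ty": 0, "tz": 0.04, "turn": 0, "grip": 0.3},
    {"tx": -0.02, "ty": 0, "tz": 0.04, "turn": 0, "grip": 0.3},
    {"tx": -0.01, "ty": 0, "tz": 0.02, "turn": 0, "grip": 0.3},
    {"tx": 0, "ty": 0, "tz": 0, "turn": 0, "grip": 0.3},
    {"tx": 0, "ty": 0, "tz": 0, "turn": 0, "grip": 0.3},
    {"tx": 0, "ty": 0, "tz": 0, "turn": 0, "grip": 0.3},
  ],
)

```text
time: 10.88
position: [0.6003, -0.2742, 0.1831]
tool_rot: [-0.082, 3.14, -0.0]
ft_force: [0.5, -0.8, -3.1]
grip_width: 0.479
grip_force: 35.0
```

```bash
python3 rd.py
```

```text
11.025 [ 0.6003 -0.2742  0.1831  0.4775  0.2195 -2.123 ] [0.     0.     0.     0.3051 0.7147 0.6119]
```

No contact yet. I'll continue in 1.5 mm steps.

Call:
send_rows(
  steps=[
    {"tx": -0.01, "ty": 0, "tz": 0.025, "turn": 0, "grip": 0.3},
    {"tx": 0, "ty": 0, "tz": 0, "turn": 0, "grip": 0.3},
    {"tx": 0, "ty": 0, "tz": 0, "turn": 0, "grip": 0.3},
    {"tx": 0, "ty": 0, "tz": 0, "turn": 0, "grip": 0.3},
  ],
)

```text
time: 11.52
position: [0.6008, -0.2741, 0.1815]
tool_rot: [-0.082, 3.14, 0.0]
ft_force: [0.3, 0.0, -2.2]
grip_width: 0.481
grip_force: 35.0
```

```bash
python3 rd.py
```

```text
11.675 [ 0.6009 -0.2741  0.1816  0.3676  0.0921 -2.0621] [0.     0.     0.     0.9808 0.3607 0.4095]
```

Call:
send_rows(
  steps=[
    {"tx": -0.01, "ty": 0, "tz": 0.025, "turn": 0, "grip": 0.3},
    {"tx": 0, "ty": 0, "tz": 0, "turn": 0, "grip": 0.3},
    {"tx": 0, "ty": 0, "tz": 0, "turn": 0, "grip": 0.3},
    {"tx": 0, "ty": 0, "tz": 0, "turn": 0, "grip": 0.3},
  ],
)

```text
time: 12.18
position: [0.6015, -0.2741, 0.1801]
tool_rot: [-0.082, 3.14, 0.0]
ft_force: [-0.2, -0.4, -2.3]
grip_width: 0.476
grip_force: 35.0
```

```bash
python3 rd.py
```

```text
12.325 [ 0.6015 -0.2741  0.1801  0.2254  0.2285 -2.301 ] [0.     0.     0.     0.2158 0.885  0.1002]
```

Call:
send_rows(
  steps=[
    {"tx": -0.01, "ty": 0, "tz": 0.025, "turn": 0, "grip": 0.3},
    {"tx": 0, "ty": 0, "tz": 0, "turn": 0, "grip": 0.3},
    {"tx": 0, "ty": 0, "tz": 0, "turn": 0, "grip": 0.3},
    {"tx": 0, "ty": 0, "tz": 0, "turn": 0, "grip": 0.3},
  ],
)

```text
time: 12.82
position: [0.6021, -0.274, 0.1786]
tool_rot: [-0.082, 3.14, 0.0]
ft_force: [0.8, -0.4, -2.4]
grip_width: 0.48
grip_force: 35.0
```

```bash
python3 rd.py
```

```text
12.975 [ 0.6021 -0.2741  0.1786  0.4873  0.2699 -2.5164] [0.     0.     0.     0.7308 0.4085 0.4147]
```

Call:
send_rows(
  steps=[
    {"tx": -0.01, "ty": 0, "tz": 0.025, "turn": 0, "grip": 0.3},
    {"tx": 0, "ty": 0, "tz": 0, "turn": 0, "grip": 0.3},
    {"tx": 0, "ty": 0, "tz": 0, "turn": 0, "grip": 0.3},
    {"tx": 0, "ty": 0, "tz": 0, "turn": 0, "grip": 0.3},
  ],
)

```text
time: 13.48
position: [0.6027, -0.274, 0.1771]
tool_rot: [-0.082, 3.14, 0.0]
ft_force: [0.1, -0.2, -1.0]
grip_width: 0.48
grip_force: 35.0
```

```bash
python3 rd.py
```

```text
13.625 [ 0.6027 -0.274   0.1771  0.1687 -0.0515 -2.2775] [0.     0.     0.     0.4898 0.455  0.6235]
```

Call:
send_rows(
  steps=[
    {"tx": -0.01, "ty": 0, "tz": 0.025, "turn": 0, "grip": 0.3},
    {"tx": 0, "ty": 0, "tz": 0, "turn": 0, "grip": 0.3},
    {"tx": 0, "ty": 0, "tz": 0, "turn": 0, "grip": 0.3},
    {"tx": 0, "ty": 0, "tz": 0, "turn": 0, "grip": 0.3},
  ],
)

```text
time: 14.12
position: [0.6033, -0.274, 0.1756]
tool_rot: [-0.082, 3.14, 0.0]
ft_force: [-0.5, -0.4, -2.2]
grip_width: 0.475
grip_force: 35.0
```

```bash
python3 rd.py
```

```text
14.275 [ 0.6033 -0.274   0.1756 -0.2442  0.494  -2.572 ] [0.     0.     0.     0.2426 0.6585 0.7372]
```

Call:
send_rows(
  steps=[
    {"tx": -0.01, "ty": 0, "tz": 0.02, "turn": 0, "grip": 0.3},
    {"tx": 0, "ty": 0, "tz": 0, "turn": 0, "grip": 0.3},
    {"tx": 0, "ty": 0, "tz": 0, "turn": 0, "grip": 0.3},
    {"tx": 0, "ty": 0, "tz": 0, "turn": 0, "grip": 0.3},
  ],
)

```text
time: 14.78
position: [0.6039, -0.2739, 0.1743]
tool_rot: [-0.082, 3.14, 0.0]
ft_force: [0.5, -0.3, -2.5]
grip_width: 0.48
grip_force: 35.0
```

```bash
python3 rd.py
```

```text
14.925 [ 0.6039 -0.2739  0.1744 -0.0294 -0.7016 -2.1799] [0.     0.     0.     0.262  0.2699 0.4715]
```

Call:
send_rows(
  steps=[
    {"tx": -0.01, "ty": 0, "tz": 0.02, "turn": 0, "grip": 0.3},
    {"tx": 0, "ty": 0, "tz": 0, "turn": 0, "grip": 0.3},
    {"tx": 0, "ty": 0, "tz": 0, "turn": 0, "grip": 0.3},
    {"tx": 0, "ty": 0, "tz": 0, "turn": 0, "grip": 0.3},
  ],
)

```text
time: 15.42
position: [0.6045, -0.274, 0.1734]
tool_rot: [-0.082, 3.14, -0.0]
ft_force: [-2.3, -0.3, 0.8]
grip_width: 0.478
grip_force: 35.0
```

```bash
python3 rd.py
```

```text
15.575 [ 0.6045 -0.274   0.1734 -1.5142 -0.1968  1.85  ] [0.     0.     0.     0.9352 0.3195 0.1454]
```

Call:
send_rows(
  steps=[
    {"tx": -0.01, "ty": 0, "tz": 0.02, "turn": 0, "grip": 0.3},
    {"tx": 0, "ty": 0, "tz": 0, "turn": 0, "grip": 0.3},
    {"tx": 0, "ty": 0, "tz": 0, "turn": 0, "grip": 0.3},
    {"tx": 0, "ty": 0, "tz": 0, "turn": 0, "grip": 0.3},
  ],
)

```text
time: 16.08
position: [0.6051, -0.2739, 0.1721]
tool_rot: [-0.082, 3.14, -0.0]
ft_force: [-1.7, 1.0, 3.8]
grip_width: 0.482
grip_force: 35.0
```

```bash
python3 rd.py
```

```text
16.225 [ 0.6051 -0.2739  0.172  -1.957   0.4692  2.934 ] [0.     0.     0.     0.472  0.3578 0.1811]
```

Contact: force change of about 5.6 N (ΔFz 5.2, ΔFx -2), which is roughly half the spring travel. I'll hold here.

Call:
send_rows(
  steps=[
    {"tx": 0, "ty": 0, "tz": 0, "turn": 0, "grip": 0.3},
    {"tx": 0, "ty": 0, "tz": 0, "turn": 0, "grip": 0.3},
    {"tx": 0, "ty": 0, "tz": 0, "turn": 0, "grip": 0.3},
    {"tx": 0, "ty": 0, "tz": 0, "turn": 0, "grip": 0.3},
    {"tx": 0, "ty": 0, "tz": 0, "turn": 0, "grip": 0.3},
    {"tx": 0, "ty": 0, "tz": 0, "turn": 0, "grip": 0.3},
    {"tx": 0, "ty": 0, "tz": 0, "turn": 0, "grip": 0.3},
    {"tx": 0, "ty": 0, "tz": 0, "turn": 0, "grip": 0.3},
    {"tx": 0, "ty": 0, "tz": 0, "turn": 0, "grip": 0.3},
    {"tx": 0, "ty": 0, "tz": 0, "turn": 0, "grip": 0.3},
    {"tx": 0, "ty": 0, "tz": 0, "turn": 0, "grip": 0.3},
    {"tx": 0, "ty": 0, "tz": 0, "turn": 0, "grip": 0.3},
  ],
)

```text
time: 17.73
position: [0.605, -0.274, 0.1719]
tool_rot: [-0.082, 3.14, -0.0]
ft_force: [-2.2, -0.7, 3.6]
grip_width: 0.48
grip_force: 35.0
```

```bash
python3 - <<'E'
from h import *
w=grab('wrist','w8'); f=grab('side','s8'); s=w['state']; print(s['time'],s['position'].round(4),s['ft_force'].round(2))
# did the green plate move? compare side crop green centroid; tail location w3/w8
for n in ('side0','s7','s8'):
    im=load(n)['pixels'].astype(int)[225:275,335:405]; m=(im[...,1]>im[...,0]+40)&(im[...,1]>im[...,2]+30); print(n,m.sum(),[a.max() for a in np.nonzero(m)],[a.min() for a in np.nonzero(m)])
for n in ('w3','w4','w8'):
    im=load(n)['pixels'].astype(int); m=((im[...,0]>im[...,2]+60)&(im[...,1]>im[...,2]+30)); m[:150]=0;m[275:]=0;m[:,:180]=0;m[:,330:]=0; a=np.nonzero(m); print(n,[np.percentile(x,[1,50,99]) for x in a])
E
```

```text
17.725 [ 0.605  -0.274   0.1719] [-2.19 -0.72  3.59]
side0 501 [np.int64(42), np.int64(56)] [np.int64(5), np.int64(15)]
s7 395 [np.int64(42), np.int64(56)] [np.int64(10), np.int64(15)]
s8 368 [np.int64(42), np.int64(56)] [np.int64(12), np.int64(15)]
w3 [array([206., 237., 267.]), array([207., 249., 292.])]
w4 [array([208., 239., 270.]), array([212.  , 255.  , 297.64])]
w8 [array([206., 238., 270.]), array([193.  , 254.  , 308.95])]
```

The hold was steady for about 2 s at about 6 N. The ticket hasn't moved and the tilt in the jaws is unchanged. Retreating.

Call:
send_rows(
  steps=[
    {"tx": 0.04, "ty": 0, "tz": -0.08, "turn": 0, "grip": 0.3},
    {"tx": 0.15, "ty": 0, "tz": -0.32, "turn": 0, "grip": 0.3},
    {"tx": 0.2, "ty": 0, "tz": -0.5, "turn": 0, "grip": 0.3},
    {"tx": 0, "ty": 0, "tz": -0.7, "turn": 0, "grip": 0.3},
    {"tx": 0, "ty": 0, "tz": -0.5, "turn": 0, "grip": 0.3},
    {"tx": 0, "ty": 0, "tz": 0, "turn": 0, "grip": 0.3},
    {"tx": 0, "ty": 0, "tz": 0, "turn": 0, "grip": 0.3},
  ],
)

```text
time: 18.7
position: [0.581, -0.2746, 0.2967]
tool_rot: [0.082, -3.139, -0.002]
ft_force: [-1.0, -0.3, -2.5]
grip_width: 0.476
grip_force: 35.0
```

```bash
python3 - <<'E'
from h import *
plan([.5258,.2448,.2647+.035],76.9)
E
```

```text
units [ 0.465  8.694 -0.039] len 8.71 turn 2.013 head 93.0 toolz [-0.0016  0.0011 -1.    ] pos [ 0.581  -0.2746  0.2967]
```

Call:
send_rows(
  steps=[
    {"tx": 0.04, "ty": 0.4, "tz": 0, "turn": 0, "grip": 0.3},
    {"tx": 0.045, "ty": 0.9, "tz": 0, "turn": 0, "grip": 0.3},
    {"tx": 0.045, "ty": 0.9, "tz": 0, "turn": 0, "grip": 0.3},
    {"tx": 0.045, "ty": 0.9, "tz": 0, "turn": 0, "grip": 0.3},
    {"tx": 0.045, "ty": 0.9, "tz": 0, "turn": 0, "grip": 0.3},
    {"tx": 0.045, "ty": 0.9, "tz": 0, "turn": 0, "grip": 0.3},
    {"tx": 0.045, "ty": 0.9, "tz": 0, "turn": 0, "grip": 0.3},
    {"tx": 0.045, "ty": 0.9, "tz": 0, "turn": 0, "grip": 0.3},
    {"tx": 0.045, "ty": 0.9, "tz": 0, "turn": 0, "grip": 0.3},
    {"tx": 0.06, "ty": 1.0, "tz": 0, "turn": 0.65, "grip": 0.3},
    {"tx": 0, "ty": 0.1, "tz": 0, "turn": 0.7, "grip": 0.3},
    {"tx": 0, "ty": 0, "tz": 0, "turn": 0.66, "grip": 0.3},
  ],
)

```text
time: 20.2
position: [0.5257, 0.2461, 0.2952]
tool_rot: [-0.357, -3.118, 0.004]
ft_force: [0.2, 0.1, -2.6]
grip_width: 0.484
grip_force: 35.0
```

Call:
send_rows(
  steps=[
    {"tx": 0, "ty": 0, "tz": 0.3, "turn": 0, "grip": 0.3},
    {"tx": 0, "ty": 0, "tz": 0.3, "turn": 0, "grip": 0.3},
    {"tx": 0, "ty": 0, "tz": 0, "turn": 0, "grip": 0.3},
    {"tx": 0, "ty": 0, "tz": 0, "turn": 0, "grip": 0.3},
    {"tx": 0, "ty": 0, "tz": 0, "turn": 0, "grip": 0.3},
    {"tx": 0, "ty": 0, "tz": 0, "turn": 0, "grip": 0.3},
  ],
)

```text
time: 20.95
position: [0.5277, 0.2449, 0.2626]
tool_rot: [0.358, 3.12, 0.001]
ft_force: [-0.3, -0.4, -2.5]
grip_width: 0.477
grip_force: 35.0
```

```bash
python3 - <<'E'
from h import *
plan([.5258,.2448,.2647],76.9)
a=np.radians(-13.1);u=np.array([-.4226*np.cos(a),-.4226*np.sin(a),.9063]);h=np.array([.5761,.2336,.1275])
for l in (.115,.075): print((h+l*u).round(4)); plan(h+l*u,76.9)
E
```

```text
units [ 0.03  -0.008 -0.035] len 0.05 turn 0.003 head 76.92 toolz [ 1.1e-03  7.0e-04 -1.0e+00] pos [0.5277 0.2449 0.2626]
[0.5288 0.2446 0.2317]
units [-0.018 -0.001  0.515] len 0.52 turn 0.003 head 76.92 toolz [ 1.1e-03  7.0e-04 -1.0e+00] pos [0.5277 0.2449 0.2626]
[0.5452 0.2408 0.1955]
units [-3.000e-01 -1.000e-03  1.119e+00] len 1.16 turn 0.003 head 76.92 toolz [ 1.1e-03  7.0e-04 -1.0e+00] pos [0.5277 0.2449 0.2626]
```

Lined up above the trough. I'll bias 2 mm off the back plate and slide in along the axis.

Call:
send_rows(
  steps=[
    {"tx": -0.05, "ty": 0, "tz": 0.5, "turn": 0, "grip": 0.3},
    {"tx": 0, "ty": 0, "tz": 0, "turn": 0, "grip": 0.3},
    {"tx": -0.0845, "ty": 0, "tz": 0.181, "turn": 0, "grip": 0.3},
    {"tx": -0.0845, "ty": 0, "tz": 0.181, "turn": 0, "grip": 0.3},
    {"tx": -0.0845, "ty": 0, "tz": 0.181, "turn": 0, "grip": 0.3},
    {"tx": 0, "ty": 0, "tz": 0, "turn": 0, "grip": 0.3},
    {"tx": 0, "ty": 0, "tz": 0, "turn": 0, "grip": 0.3},
    {"tx": 0, "ty": 0, "tz": 0, "turn": 0, "grip": 0.3},
  ],
)

```text
time: 21.95
position: [0.5452, 0.2409, 0.1999]
tool_rot: [0.357, 3.12, 0.001]
ft_force: [0.1, 0.2, -2.8]
grip_width: 0.476
grip_force: 35.0
```

```bash
cat > ins.py <<'E'
from h import *
a=np.radians(-13.1);u=np.array([-.4226*np.cos(a),-.4226*np.sin(a),.9063]);h=np.array([.5761,.2336,.1265])
b=np.array([.9063*np.cos(a),.9063*np.sin(a),.4226]);l=np.cross(u,b)
d=ctrl.get_state()['position']-h; print('mm left along, off back, lateral',(np.array([d@u,d@b,d@l])*1e3).round(1))
E
python3 ins.py; python3 rd.py
```

```text
mm left along, off back, lateral [80.   2.3  0.1]
22.1 [ 0.5452  0.2408  0.1999  0.574   0.0607 -2.1125] [0.000e+00 0.000e+00 1.000e-04 6.657e-01 9.850e-02 4.652e-01]
```

Call:
send_rows(
  steps=[
    {"tx": -0.0845, "ty": 0, "tz": 0.181, "turn": 0, "grip": 0.3},
    {"tx": -0.0845, "ty": 0, "tz": 0.181, "turn": 0, "grip": 0.3},
    {"tx": -0.0845, "ty": 0, "tz": 0.181, "turn": 0, "grip": 0.3},
    {"tx": -0.0845, "ty": 0, "tz": 0.181, "turn": 0, "grip": 0.3},
    {"tx": 0, "ty": 0, "tz": 0, "turn": 0, "grip": 0.3},
    {"tx": 0, "ty": 0, "tz": 0, "turn": 0, "grip": 0.3},
    {"tx": 0, "ty": 0, "tz": 0, "turn": 0, "grip": 0.3},
  ],
)

```text
time: 22.98
position: [0.565, 0.2364, 0.1566]
tool_rot: [0.357, 3.12, 0.001]
ft_force: [0.6, -0.7, -3.4]
grip_width: 0.478
grip_force: 35.0
```

```bash
python3 ins.py; python3 rd.py
```

```text
mm left along, off back, lateral [32.1  2.4  0.2]
23.125 [ 0.565   0.2363  0.1565  0.3323  0.0295 -2.6667] [0.     0.     0.     0.3698 0.4045 0.6782]
```

Free so far. Another 30 mm in gentle steps.

Call:
send_rows(
  steps=[
    {"tx": -0.0845, "ty": 0, "tz": 0.181, "turn": 0, "grip": 0.3},
    {"tx": -0.07, "ty": 0, "tz": 0.15, "turn": 0, "grip": 0.3},
    {"tx": -0.035, "ty": 0, "tz": 0.075, "turn": 0, "grip": 0.3},
    {"tx": -0.02, "ty": 0, "tz": 0.04, "turn": 0, "grip": 0.3},
    {"tx": 0, "ty": 0, "tz": 0, "turn": 0, "grip": 0.3},
    {"tx": 0, "ty": 0, "tz": 0, "turn": 0, "grip": 0.3},
    {"tx": 0, "ty": 0, "tz": 0, "turn": 0, "grip": 0.3},
  ],
)

```text
time: 24.0
position: [0.5772, 0.2334, 0.1295]
tool_rot: [0.358, 3.121, 0.001]
ft_force: [0.1, -0.3, -1.3]
grip_width: 0.475
grip_force: 35.0
```

```bash
python3 ins.py; python3 rd.py
```

```text
mm left along, off back, lateral [2.3 2.3 0. ]
24.15 [ 0.5771  0.2333  0.1294  0.369   0.0389 -2.3789] [0.     0.     0.     0.3182 0.3696 0.0677]
```

Call:
send_rows(
  steps=[
    {"tx": -0.01, "ty": 0, "tz": 0.03, "turn": 0, "grip": 0.3},
    {"tx": 0.025, "ty": 0, "tz": 0.01, "turn": 0, "grip": 0.3},
    {"tx": 0, "ty": 0, "tz": 0, "turn": 0, "grip": 0.3},
    {"tx": 0, "ty": 0, "tz": 0, "turn": 0, "grip": 0.3},
    {"tx": 0, "ty": 0, "tz": 0, "turn": 0, "grip": 0.3},
  ],
)

```text
time: 24.78
position: [0.5762, 0.2333, 0.1267]
tool_rot: [-0.358, -3.121, 0.0]
ft_force: [-0.6, -0.3, -2.1]
grip_width: 0.478
grip_force: 35.0
```

```bash
python3 ins.py; python3 rd.py
```

```text
mm left along, off back, lateral [ 0.1  0.2 -0.2]
24.925 [ 0.5762  0.2334  0.1268  0.2326  0.5221 -2.5532] [0.     0.     0.     0.7235 0.539  0.4712]
```

Back at the grasp pose within 0.3 mm. Opening, then rising straight up.

Call:
send_rows(
  newtons=5,
  steps=[
    {"tx": 0, "ty": 0, "tz": 0, "turn": 0, "grip": 0.5},
    {"tx": 0, "ty": 0, "tz": 0, "turn": 0, "grip": 0.55},
    {"tx": 0, "ty": 0, "tz": 0, "turn": 0, "grip": 1},
    {"tx": 0, "ty": 0, "tz": 0, "turn": 0, "grip": 1},
    {"tx": 0, "ty": 0, "tz": 0, "turn": 0, "grip": 1},
    {"tx": 0, "ty": 0, "tz": 0, "turn": 0, "grip": 1},
    {"tx": 0, "ty": 0, "tz": 0, "turn": 0, "grip": 1},
    {"tx": 0, "ty": 0, "tz": 0, "turn": 0, "grip": 1},
  ],
)

```text
time: 25.92
position: [0.5762, 0.2334, 0.1268]
tool_rot: [0.358, 3.121, 0.0]
ft_force: [0.9, 0.5, -0.3]
grip_width: 0.992
grip_force: 0.0
```

Call:
send_rows(
  steps=[
    {"tx": 0, "ty": 0, "tz": -0.2, "turn": 0, "grip": 1},
    {"tx": 0, "ty": 0, "tz": -0.5, "turn": 0, "grip": 1},
    {"tx": 0, "ty": 0, "tz": -0.8, "turn": 0, "grip": 1},
    {"tx": 0, "ty": 0, "tz": -0.8, "turn": 0, "grip": 1},
    {"tx": 0.7, "ty": 0, "tz": -0.4, "turn": 0, "grip": 1},
    {"tx": 0.8, "ty": 0, "tz": 0, "turn": 0, "grip": 1},
    {"tx": 0, "ty": 0.8, "tz": 0, "turn": 0, "grip": 1},
    {"tx": 0, "ty": 0.8, "tz": 0, "turn": 0, "grip": 1},
    {"tx": 0, "ty": 0.8, "tz": 0, "turn": 0, "grip": 1},
    {"tx": 0, "ty": 0.8, "tz": 0, "turn": 0, "grip": 1},
    {"tx": 0, "ty": 0, "tz": 0, "turn": 0, "grip": 1},
    {"tx": 0, "ty": 0, "tz": 0, "turn": 0, "grip": 1},
  ],
)

```text
time: 27.42
position: [0.5323, 0.4401, 0.2891]
tool_rot: [0.358, 3.12, -0.001]
ft_force: [0.4, 0.4, 0.7]
grip_width: 1.004
grip_force: 0.0
```

```bash
python3 - <<'E'
from h import *
r=lambda im,u,v:cv2.resize(im[v-30:v+30,u-40:u+40],(400,300),interpolation=cv2.INTER_CUBIC)
a,b=grab('side','s9'),grab('top','t9')
q=[r(load('side0')['pixels'],220,168),r(a['pixels'],220,168),r(b['pixels'],215,188),r(a['pixels'],372,246)]
save('m9',np.vstack([np.hstack(q[:2]),np.hstack(q[2:])]))
E
```

```text
(no output)
```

View pics/m9.png

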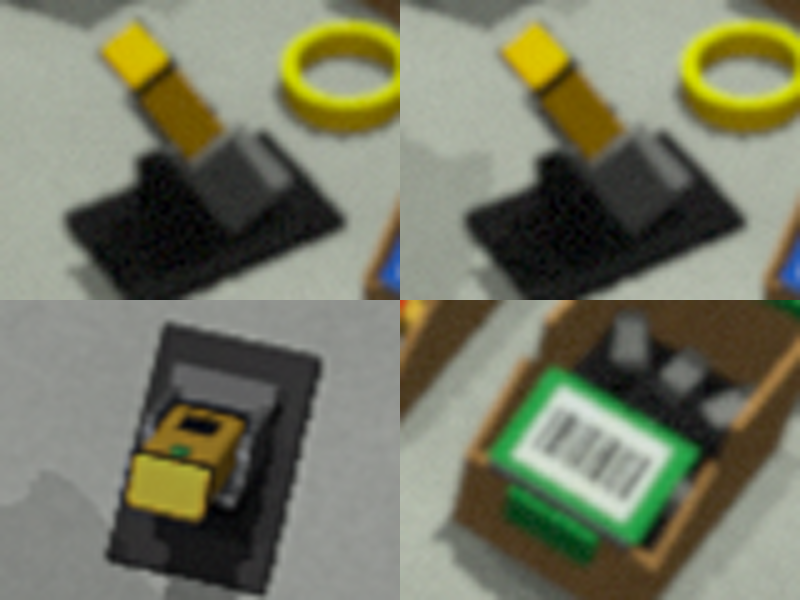

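The reader stands in the cradle with its tail at (537,55), the same spot as before the job, and the bin and ticket haven't moved. Handing in.

```bash
python3 -c "
from bench import ctrl
print(ctrl.close_job())"
```

```text
the job is handed in; nothing more can be done
None
```

I pressed the reader's nose on the green label at about 6 N for roughly 2 s, then stood it back in its cradle and let go; I handed the job in at about 27.5 s, and no verdict came back.

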